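# Index the specimen carousel and take the picture

## Robot

A 6-joint arm with a two-finger parallel gripper is mounted at the origin on the work surface. World frame = base frame: x ahead of the robot, y to its left, z up, the work surface at z = 0. Lengths are in m, angles in rad, forces in N, time in s.
With the tool pointing down it reaches from about 0.35 to 0.975 m from the base axis. Payload 4.9 kg.
Tool frame: the origin (TCP) lies midway between the tips of the shut fingers; the grasp point (between the pads) lies manip.grip_depth behind it (manip.grip_depth is the distance from the TCP to the grasp point, in m); z points along the fingers, x is the direction in which the jaws open and shut, and the axes are right-handed (so a half turn about z gives the same grasp; the last joint's range is limited). The gripper opens to 85 mm and grips with 20 to 120 N. Pads are 22 mm wide; open, the fingers measure 114 mm over their backs; the gripper's body (76 mm by 85 mm) begins 54 mm behind the grasp point. The pads swing forward as they close: fully open they stand 13 mm farther back than shut.
Start: joints at [-1.459, 0.053, 1.613, -0, 1.476, -0.119], TCP at [0.143, -0.608, 0.231] pointing down, gripper open.
Joint ranges: [-3.01, 3.01], [-1.01, 2.22], [0.06, 2.58], [-1.02, 4.17], [0.09, 2.62], [-3.14, 3.14]. Speed limits (rad/s): [2.57, 2.57, 3.14, 3.14, 3.14, 3.14].

## Interface

Orientations are given as a unit quaternion [w, x, y, z].
In Python, from plant import state, grab_frame, ticket, manip gives the robot as it stands.
- The arm moves only by the tool carry_out, never from a script. Its argument "moves" is a list that holds one entry, the list of rows, each a list of 7 numbers: the turn, a rotation vector about the tool's x, y, z each as a share of 5 degrees, from -1 to 1, then the shift along the tool's x, y, z each as a share of 0.04 m, from -1 to 1, then the gripper command: -1 is shut, 1 is fully open, values between are in proportion. A call has 1 to 8 rows; each row shifts and turns the commanded pose from where the row before left it, along the tool's axes as they then stand; what a row does not reach is not made up. A row lasts 1/12 s, in which the tool goes at most 41.7 mm and 7.16 degrees, less where a joint would pass 70% of its speed; a pose out of reach is approached as far as the arm can. A call with a number of a shift or a turn outside -1 to 1 is refused whole. A call with a gripper value outside its range is refused whole. The fingers move at their own pace and stop on an object; the grip force is fixed at half the most. Time passes only in rows, so rows that do not move let the fingers close. It gives the time, the measured TCP pose, the force and the opening at its end, in the units of the state.
- state(): the state, without advancing time (a new reading comes with each control period).
- grab_frame(name): name is "scene" or "top"; returns a dict with "frame" (400x640x3 uint8, red, green, blue), "z_map" (400x640 float32, m along the optical axis (not along the pixel's ray), 0 where there is no reading), "K" (3x3 intrinsics, pixels), "k1" (the pictures are not rectified: a ray, as slopes to the right and down, at radius r is drawn at 1 + k1 r^2 times it, then the intrinsics apply), "world_from_camera" (4x4, takes a point from camera to world coordinates). Camera axes: x right, y down, z forward; pixel columns grow to the right and rows downward; lengths in m; the calibration is good to about 2 mm. A picture is of the moment at which its call begins.
- ticket.job_done(): hands the job in, once; it reports no verdict.
The state is a dict: "time": time; "joint_pos": joint angles; "joint_vel": joint speeds; "joint_efforts": joint torques, N m; "tool_pos": TCP position; "tool_rot": TCP orientation; "contact_force": force on the tool from outside, world axes, zero at the start; "ft_torque": the same for the moment, N m; "gripper_width": opening from 0.0 (shut) to 1.0 (fully open).
Only numpy, scipy, OpenCV 4.12 (cv2) and the standard library are available. Lean on these libraries where they do the work, as an engineer would, in place of code of your own. Each camera call takes 0.05 s, during which the arm holds its last target.

## Task

Photograph the fish vertebra next: lift the carousel's sprung index plunger by its knob, turn the carousel with it until the vertebra stands under the camera, and let the plunger drop fully home in its hole there. Only then press the camera's remote release button and let it spring back. Take no picture before that, do not touch or upset any specimen, and leave the tub, ruler and beaker where they are.

Things in the scene. Friction and masses are not known exactly. Their poses are not given: they have to be found in the camera images.
- axis (a point): Point on the carousel's turning axis, level with the pads' tops, 60 mm above the bench; fixed to the photo stand. Its x axis points level from the axis to the spot under the camera, z up. The carousel is a flat aluminium platter 236 mm across with eight round black rubber pads 60 mm wide, every 45 degrees on a 90 mm radius (some empty), turning over a bevelled steel index ring with a hole every 45 degrees.
- lens_spot (a point): Point straight under the camera lens, 90 mm from the turning axis, 60 mm above the bench; fixed to the photo stand. A pad is centred here when the plunger is home. The lens looks down from 300 mm above the bench; the column that carries it (30 mm diameter, 480 mm high) stands 205 mm from the turning axis, beyond this spot.
- knob (a point): Centre of the index plunger's black pull knob: a round grip 27 mm in diameter from 16 mm below to 6 mm above this point, then a 35 mm flange from 9 to 17 mm above. Starts on the side away from the camera. Its z axis is the plunger's axis, leaning outward 30 degrees from vertical; it lifts along +z. y is level, tangent to the rim. When home it is 151 mm from the turning axis, 100 mm above the bench.
- sleeve (a point): Top centre of the steel sleeve (20 mm wide) in which the plunger slides, on the plunger's axis 19 mm below the knob's centre when home. It is part of the carousel, so the knob goes round with the carousel. Specimens stand just inside the knob and the coral overhangs towards it: come along the leaning axis from outside; gripping across the tangent leaves free room on both sides.
- plunger (a joint): Lift of the plunger along its axis in m: 0 = fully home in a hole; from 0.010 its pin is clear of the hole and the carousel is free to turn; stop at 0.018. A spring presses it home with 6 N at 0, 14 N at the stop. The round-ended pin is 8 mm wide, the holes 10 mm: let go within about 3 mm of a hole it centres itself and drops in; let go elsewhere it stands on the ring at 0.010.
- carousel (a joint): Turn of the carousel in rad, counter-clockwise from above positive, 0 at the start; holes at every multiple of 0.785 (45 degrees); stops at -1.75 and 1.75. It stays where it is left. The vertebra starts one or two places to either side of the camera, so one or two places of turning one way or the other bring it there. The specimens stand loose on their pads.
- vertebra: The specimen to photograph: a large bleached fish vertebra, a bony hourglass-shaped drum lying level (48 mm wide, 50 mm long), with a side spur each way (68 mm across) and a thin spine rising to 127 mm above the foot's underside. On a round dark wooden foot 56 mm wide, 10 mm high, loose on a carousel pad. Origin: centre of the foot's underside, z up. Not to be touched.
- turret_shell: Specimen: a tall pointed spiral snail shell, about 85 mm high. On a round dark wooden foot 56 mm wide, 10 mm high, loose on a carousel pad. Origin: centre of the foot's underside, z up. Not to be touched.
- scallop: Specimen: a ribbed scallop valve standing on edge, 50 mm across, 70 mm high in all. On a round dark wooden foot 56 mm wide, 10 mm high, loose on a carousel pad. Origin: centre of the foot's underside, z up. Not to be touched.
- limpet: Specimen: a low smooth conical limpet shell, 42 mm high in all. On a round dark wooden foot 56 mm wide, 10 mm high, loose on a carousel pad. Origin: centre of the foot's underside, z up. Not to be touched.
- urchin: Specimen: a rounded sea urchin shell, 47 mm high in all; under the camera at the start. On a round dark wooden foot 56 mm wide, 10 mm high, loose on a carousel pad. Origin: centre of the foot's underside, z up. Not to be touched.
- coral: Specimen: a knobbly mushroom-shaped coral 82 mm wide at the top, 107 mm high in all, on the pad beside the plunger. On a round dark wooden foot 56 mm wide, 10 mm high, loose on a carousel pad. Origin: centre of the foot's underside, z up. Not to be touched.
- release_top (a point): Centre of the top of the round white release button (30 mm wide), 52 mm above the bench, on a grey remote box 120 x 70 x 34 mm lying on the bench to the robot's right. z up; press straight down.
- release (a joint): Travel of the release button in m: 0 = up, 0.006 = fully down (5 N); it takes the picture at 0.004 and springs back.
- tub: Empty clear plastic tub 130 x 100 x 50 mm, loose on the bench to the left; origin at the centre of its underside. To be left alone.
- ruler: Steel ruler 300 x 32 x 5 mm lying on the bench to the left; origin at the centre of its underside. To be left alone.
- beaker: Glass beaker 68 mm wide, 90 mm high, on the bench to the left; origin at the centre of its underside. To be left alone.

How it is judged:
On the way, in this order (a step that is already met when the one before it is completed fails the run):
1. the index plunger is lifted out of its hole (value of joint plunger above 0.0095 m), for 0.05 s.
2. the vertebra stands under the camera with the plunger fully home (horizontal distance between vertebra and lens_spot below 0.014 m and value of joint plunger below 0.003 m), for 0.3 s.
3. with the vertebra there and the plunger home, the release button is pressed (all of step 2 and value of joint release above 0.004 m), for 0.05 s.
At the end, for the whole second after the job is handed in: The vertebra's foot is within 14 mm of the spot under the lens, the plunger is home (within 3 mm), the carousel at rest, all six specimens stand upright (within 0.2 rad) on the carousel (within 115 mm of its axis), and the release button is up again after having been pressed (all of step 2 and angle between each of vertebra, turret_shell, scallop, limpet, urchin, coral's own z axis and vertical below 0.2 rad and horizontal distance between each of vertebra, turret_shell, scallop, limpet, urchin, coral and axis below 0.115 m and height (world z) of each of vertebra, turret_shell, scallop, limpet, urchin, coral above 0.05 m and value of joint release below 0.0015 m and velocity of joint carousel between -0.02 and 0.02 rad/s); the robot touches nothing.
It fails at once if a picture is taken (button down 4 mm) when the vertebra is not under the camera with the plunger home (value of joint release above 0.004 m and not (horizontal distance between vertebra and lens_spot below 0.018 m and value of joint plunger below 0.004 m)).
It fails at once if a specimen is touched by the robot (over 0.5 N) (contact force between any of vertebra, turret_shell, scallop, limpet, urchin, coral and the fingers above 0.5 N or contact force between any of vertebra, turret_shell, scallop, limpet, urchin, coral and the arm above 0.5 N).
It fails at once if a specimen is tipped by more than 0.4 rad (angle between any of vertebra, turret_shell, scallop, limpet, urchin, coral's own z axis and vertical above 0.4 rad).
It fails at once if the tub, the ruler or the beaker is moved by more than 40 mm (distance of any of tub, ruler, beaker from where it was at the start of the episode above 0.04 m).
It also fails if it takes over 48 s, if anything falls off the work surface, if the arm or the gripper's body presses on something with over 40 N, if the wrist force passes 120 N, or if a joint passes its speed limit or range.

## Working session

There is one attempt and no reset: what is moved stays moved. The work goes in short steps, Python scripts to look and compute and a tool call to move; the robot and the scene stay as the last step left them, time stands still between calls to the robot, and variables do not carry over. Pictures are saved under pics/ and viewed, and the job is handed in when it is done.

Besides the shell and the picture viewer there is one more tool, called after "Request:" by a JSON object that holds its "op" and its "data". carry_out: Moves the arm, as the interface text tells. Shift numbers are shares of 0.04 m and turn numbers shares of 5 degrees, none past 1 either way. Its arguments: {"type":"object","properties":{"moves":{"type":"array"}},"required":["moves"]}

```bash
ls; mkdir -p pics; python3 - <<'E'
from plant import state, grab_frame, ticket, manip
import cv2
print(state()); print({k:getattr(manip,k) for k in dir(manip) if not k.startswith('_')})
for n in ("scene","top"):
    f=grab_frame(n); cv2.imwrite(f"pics/{n}0.png",f["frame"][:,:,::-1]); print(n,f["K"],f["k1"],f["world_from_camera"],(f["z_map"]>0).mean())
E
```

```text
pics
{'time': 0.0, 'joint_pos': array([-1.45902190e+00,  5.33621460e-02,  1.61430693e+00, -8.12254324e-06,
        1.47599397e+00, -1.19032774e-01]), 'joint_vel': array([ 1.72427483e-03, -4.02034934e-04,  2.33619713e-03,  1.59981139e-03,
        8.03011707e-05, -3.95298180e-06]), 'joint_efforts': array([-8.03621037e-05, -3.93681693e+01, -3.70180535e+01, -2.25263835e-05,
        7.02950754e-03,  1.62859422e-06]), 'tool_pos': array([ 0.14288491, -0.60780361,  0.23005202]), 'tool_rot': array([-7.31796174e-04,  7.83824864e-01, -6.20981087e-01, -7.32200242e-04]), 'contact_force': array([ 0.1265113 ,  0.19296664, -0.9119577 ]), 'ft_torque': array([-0.01124945, -0.03836743,  0.0364499 ]), 'gripper_width': 0.9990462126965567}
{'IKError': <class 'plant.IKError'>, 'grip_depth': 0.0187}
scene [[501.59638238   0.         316.77861882]
 [  0.         501.59638238 196.90807821]
 [  0.           0.           1.        ]] -0.10123600974066245 [[-0.71907184  0.45116068 -0.5285733   1.2463157 ]
 [ 0.69485162  0.47860778 -0.5367642   0.74604769]
 [ 0.01081239 -0.75325204 -0.65764311  0.99183613]
 [ 0.          0.          0.          1.        ]] 0.9958515625
top [[425.81126429   0.         318.50841866]
 [  0.         425.81126429 202.59114474]
 [  0.           0.           1.        ]] -0.06592459560434069 [[-0.01013512 -0.99653891  0.08250751  0.41795772]
 [-0.99989009  0.00920708 -0.01162075  0.04068568]
 [ 0.01082088 -0.08261622 -0.99652269  1.16750804]
 [ 0.          0.          0.          1.        ]] 0.9959296875
```

View pics/scene0.png

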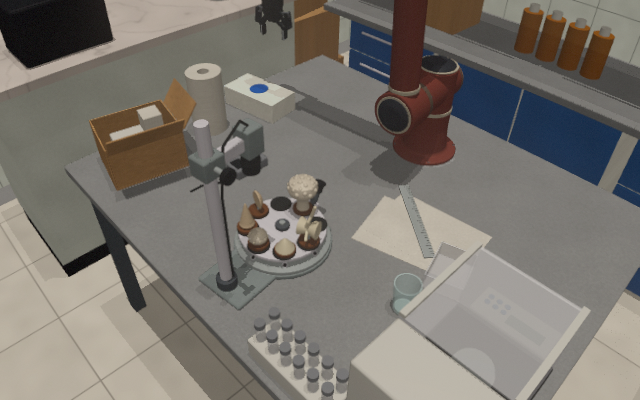

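View pics/top0.png

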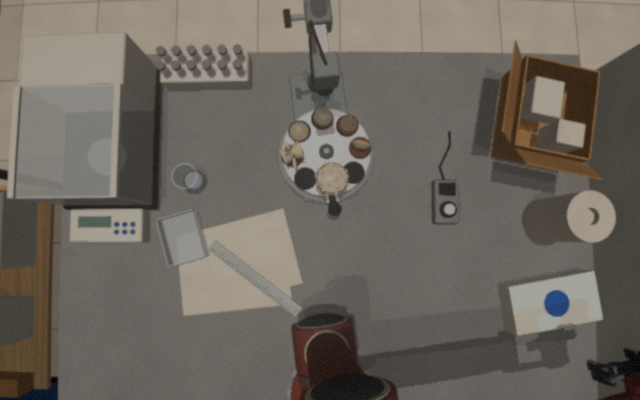

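```bash
cat > h.py <<'E'
import numpy as np, cv2
from plant import state, grab_frame, ticket, manip
from scipy.spatial.transform import Rotation as R
def ray(f,u,v):
    K=f["K"]; D=np.array([f["k1"],0,0,0,0.])
    p=cv2.undistortPoints(np.array([[[u,v]]],float),K,D)[0,0]
    T=f["world_from_camera"]; return T[:3,3],T[:3,:3]@np.array([p[0],p[1],1.])
def plane(f,u,v,z):
    o,d=ray(f,u,v); return o+d*(z-o[2])/d[2]
def depthpt(f,u,v):
    o,d=ray(f,u,v); return o+d*f["z_map"][int(round(v)),int(round(u))]
def tri(f1,p1,f2,p2):
    o1,d1=ray(f1,*p1);o2,d2=ray(f2,*p2)
    A=np.stack([d1,-d2],1); s=np.linalg.lstsq(A,o2-o1,rcond=None)[0]
    a=o1+s[0]*d1;b=o2+s[1]*d2; return (a+b)/2,np.linalg.norm(a-b)
def proj(f,P):
    T=np.linalg.inv(f["world_from_camera"]);r,_=cv2.Rodrigues(T[:3,:3])
    return cv2.projectPoints(np.array(P,float).reshape(-1,1,3),r,T[:3,3],f["K"],np.array([f["k1"],0,0,0,0.]))[0][:,0]
def crop(f,name,u0,v0,u1,v1,s):
    cv2.imwrite(f"pics/{name}.png",cv2.resize(f["frame"][v0:v1,u0:u1,::-1],None,fx=s,fy=s,interpolation=cv2.INTER_CUBIC))
E
python3 - <<'E'
from h import *
a=grab_frame("top");b=grab_frame("scene")
crop(a,"top1",260,80,480,240,3.6);crop(b,"sc1",170,100,350,300,3)
E
```

```text
(no output)
```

View pics/top1.png

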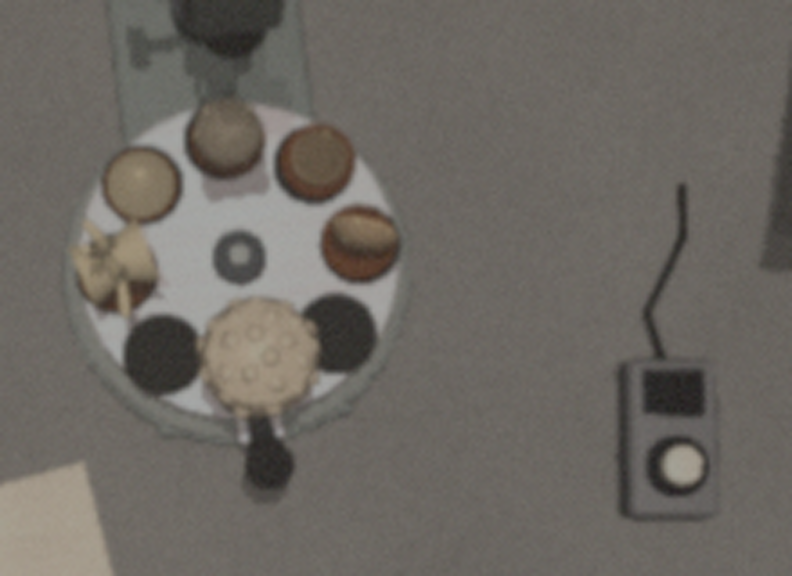

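View pics/sc1.png

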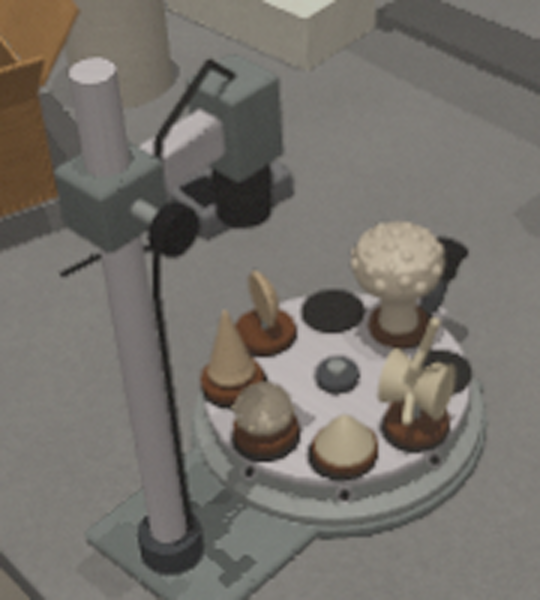

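```bash
python3 - <<'E'
from h import *
np.set_printoptions(precision=4,suppress=True)
a=grab_frame("top");b=grab_frame("scene")
ax,e=tri(a,(326.7,151.4),b,(282.3,225)); print("hub tri",ax,e)
for z in(.06,.07,.08): print(z,plane(a,326.7,151.4,z)[:2],plane(b,282.3,225,z)[:2])
k,e=tri(a,(334.4,209.2),b,(320,183)); print("knob",k,e, "depth",depthpt(a,334.4,209.2),depthpt(b,320,183))
bt=plane(a,449.7,209.4,.052);print("btn",bt,depthpt(a,449.7,209.4),proj(b,[bt]))
# platter mask by depth in top: world points
def cloud(f):
    h,w=f["z_map"].shape;u,v=np.meshgrid(np.arange(w),np.arange(h))
    p=cv2.undistortPoints(np.stack([u,v],-1).reshape(-1,1,2).astype(float),f["K"],np.array([f["k1"],0,0,0,0.]))[:,0]
    c=np.c_[p,np.ones(len(p))]*f["z_map"].reshape(-1,1);T=f["world_from_camera"]
    return (c@T[:3,:3].T+T[:3,3]).reshape(h,w,3)
for n,f in(("top",a),("sc",b)):
    P=cloud(f);np.save(n+"_cloud.npy",P)
P=cloud(a); reg=P[110:220,270:385]
m=(reg[...,2]>.045)&(reg[...,2]<.075)
hsv=cv2.cvtColor(a["frame"],cv2.COLOR_RGB2HSV)
print("heights",np.percentile(reg[m][:,2],[5,25,50,75,95]), reg[m][:,:2].min(0),reg[m][:,:2].max(0))
# empty pads (black): measured by dark mask
g=a["frame"].max(2); d=((g<60)*255).astype(np.uint8)
n,l,st,c=cv2.connectedComponentsWithStats(d)
for i in range(1,n):
    if 40<st[i,4]<2000 and 260<c[i,0]<480 and 80<c[i,1]<240: print(c[i],st[i],plane(a,*c[i],.06)[:2])
E
```

```text
hub tri [0.6443 0.0053 0.0619] 0.0011220443658815874
0.06 [0.645  0.0048] [0.6427 0.0042]
0.07 [0.643  0.0051] [0.6492 0.0122]
0.08 [0.6409 0.0054] [0.6557 0.0202]
knob [ 0.4888 -0.0112  0.1081] 0.00012479347243869295 depth [ 0.4886 -0.011   0.1109] [ 0.4987 -0.0014  0.1196]
btn [ 0.489  -0.3199  0.052 ] [ 0.4888 -0.3188  0.0556] [[251.8862 151.6328]]
heights [0.0549 0.0573 0.0591 0.0619 0.0712] [ 0.5099 -0.1131] [0.7588 0.1256]
[322.3045  84.9738] [309  67  29  30 381] [0.8265 0.0144]
[354.6364 172.2095] [345 163  19  20 253] [ 0.589  -0.0681]
[304.538  178.4191] [295 169  20  20 303] [0.5736 0.0638]
[446.6738 188.4706] [439 183  16  12 187] [ 0.544  -0.3112]
[333.8242 206.8667] [329 196  12  20 165] [ 0.4981 -0.0121]
[443.9242 209.7273] [440 202  14  15  66] [ 0.4878 -0.3019]
```

```bash
cat >> h.py <<'E'
AX=np.array([.6444,.0053]); PSI=np.radians(6.3)
def kn(phi,s=0,r=.151,z=.1):  # phi: knob dir angle; s along axis
    o=np.array([np.cos(phi),np.sin(phi)]); return np.r_[AX+o*(r+s*.5), z+s*.8660]
E
python3 - <<'E'
from h import *
a=grab_frame("top");b=grab_frame("scene")
phi=PSI+np.pi
def ring(c,n,r):
    n=n/np.linalg.norm(n);u=np.cross(n,[1,.3,0]);u/=np.linalg.norm(u);w=np.cross(n,u);t=np.linspace(0,2*np.pi,40)
    return c+r*(np.outer(np.cos(t),u)+np.outer(np.sin(t),w))
zk=np.r_[np.cos(phi)*.5,np.sin(phi)*.5,.866]
C=[(ring(kn(phi,.017),zk,.0175),(0,255,255)),(ring(kn(phi,.009),zk,.0175),(0,255,0)),(ring(np.r_[AX,.06],np.array([0,0,1.]),.118),(255,0,255)),(ring(np.array([.489,-.32,.052]),np.array([0,0,1.]),.015),(0,0,255))]
for i in range(8):
    p=PSI+i*np.pi/4; C.append((ring(np.r_[AX+.09*np.r_[np.cos(p),np.sin(p)],.06],np.array([0,0,1.]),.03),(255,200,0)))
for f,n,(u0,v0,u1,v1),s in((a,"ov_top",(275,95,475,240),4),(b,"ov_sc",(215,130,345,280),4)):
    im=cv2.resize(f["frame"][v0:v1,u0:u1,::-1],None,fx=s,fy=s,interpolation=cv2.INTER_CUBIC)
    im=cv2.convertScaleAbs(im,alpha=1.7)
    for P,c in C:
        q=((proj(f,P)-[u0,v0]+.5)*s).astype(np.int32); cv2.polylines(im,[q],True,c,1)
    cv2.imwrite(f"pics/{n}.png",im)
E
```

```text
(no output)
```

View pics/ov_top.png

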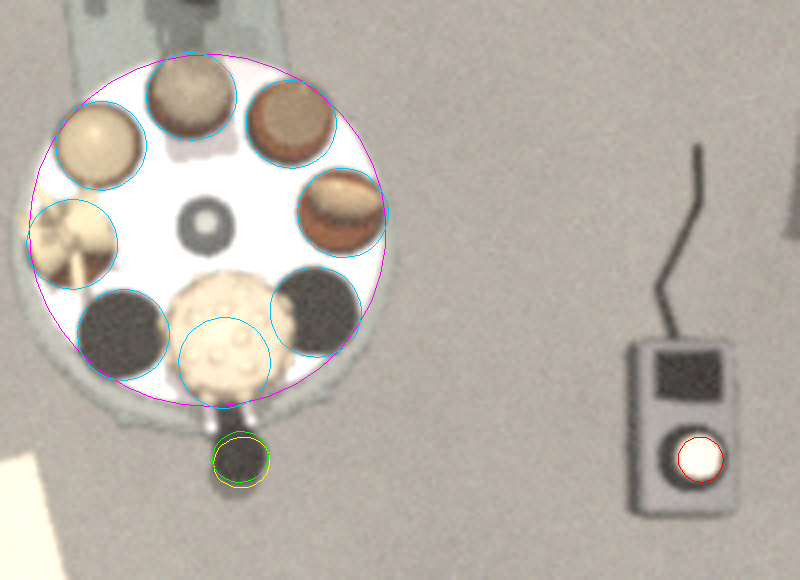

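View pics/ov_sc.png

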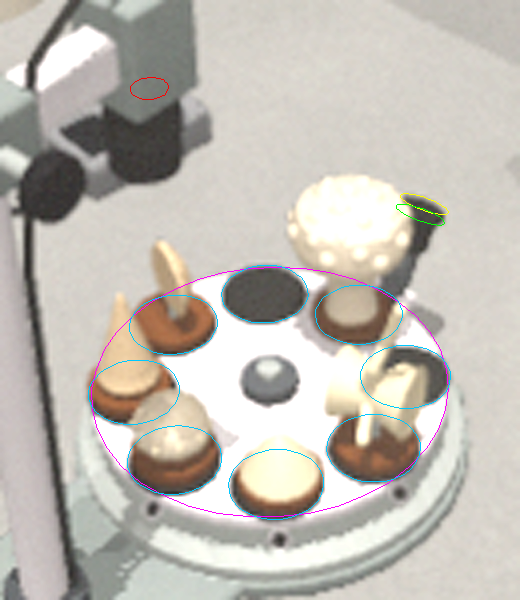

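Request:
{"op": "carry_out", "data": {"moves": [[[0,0,0,-0.4,-0.32,-0.1,1],[0,0,0,-0.75,-0.61,-0.1,1],[0,0,0,-0.75,-0.61,-0.1,1],[0,0,0,-0.75,-0.61,-0.1,1],[0,0,0,-0.75,-0.61,0,1],[0,0,0,-0.75,-0.61,0,1],[0,0,0,-0.75,-0.61,0,1],[0,0,0,-0.75,-0.61,0,1]]]}}

```text
time: 1.07
tool_pos: [0.2704, -0.3448, 0.2474]
tool_rot: [0.0, 0.784, -0.621, 0.0]
contact_force: [-0.5, 0.4, 0.7]
gripper_width: 1.002
```

Request:
{"op": "carry_out", "data": {"moves": [[[0,0,0,-0.75,-0.61,-0.1,1],[0,0,0,-0.75,-0.61,0,1],[0,0,0,-0.75,-0.61,0,1],[0,0,0,-0.75,-0.61,0,1],[0,0,0,-0.75,-0.61,0,1],[0,0,0,-0.75,-0.61,0,1],[0,0,0,-0.75,-0.61,0,1],[0,0,0,-0.75,-0.61,0,1]]]}}

```text
time: 1.73
tool_pos: [0.4056, -0.0662, 0.2517]
tool_rot: [-0.0, 0.784, -0.621, 0.001]
contact_force: [1.3, -0.6, 0.8]
gripper_width: 1.002
```

Request:
{"op": "carry_out", "data": {"moves": [[[0,0,-1,-0.75,-0.61,-0.1,1],[0,0,-1,0,0,0,1],[0,0,-1,0,0,0,1],[0,0,-1,0,0,0,1],[0,0,-1,0,0,0,1],[0,0,-1,0,0,0,1],[0,0,-1,0,0,0,1],[0,0,-1,0,0,0,1]]]}}

```text
time: 2.4
tool_pos: [0.422, -0.0333, 0.2554]
tool_rot: [0.0, 0.95, -0.313, 0.0]
contact_force: [-0.3, -0.6, -0.1]
gripper_width: 1.0
```

Request:
{"op": "carry_out", "data": {"moves": [[[0,0,-1,0,0,0,1],[0,0,-1,0,0,0,1],[0,0,-1,0,0,0,1],[0,0,-1,0,0,0,1],[0,0,-1,0,0,0,1],[0,0,-1,0,0,0,1],[0,0,-1,0,0,0,1],[0,0,-1,0,0,0,1]]]}}

```text
time: 3.07
tool_pos: [0.422, -0.0333, 0.2554]
tool_rot: [0.0, 1.0, 0.03, 0.0]
contact_force: [0.1, -0.6, 0.8]
gripper_width: 0.996
```

Request:
{"op": "carry_out", "data": {"moves": [[[0,0,-1,0,0,0,1],[0,0,-1,0,0,0,1],[0,0,-1,0,0,0,1],[0,0,-1,0,0,0,1],[0,0,-1,0,0,0,1],[0,0,-1,0,0,0,1],[0,0,-1,0,0,0,1],[0,0,-1,0,0,0,1]]]}}

```text
time: 3.73
tool_pos: [0.422, -0.0333, 0.2554]
tool_rot: [0.0, 0.929, 0.37, 0.0]
contact_force: [-0.1, -0.5, -0.5]
gripper_width: 0.999
```

Request:
{"op": "carry_out", "data": {"moves": [[[0,0,-1,0,0,0,1],[0,0,-1,0,0,0,1],[0,0,-1,0,0,0,1],[0,0,-1,0,0,0,1],[0,0,-1,0,0,0,1],[0,0,-1,0,0,0,1],[0,0,-1,0,0,0,1],[0,0,-1,0,0,0,1]]]}}

```text
time: 4.4
tool_pos: [0.422, -0.0333, 0.2554]
tool_rot: [0.0, 0.746, 0.666, 0.0]
contact_force: [0.2, -0.0, 0.4]
gripper_width: 0.996
```

```bash
cat >> h.py <<'E'
def toolR(phi):
    o=np.array([np.cos(phi),np.sin(phi),0]); z=-(o*.5+np.array([0,0,.8660254])); x=np.array([np.sin(phi),-np.cos(phi),0]); return np.stack([x,np.cross(z,x),z],1)
def cur():
    s=state(); q=s["tool_rot"]; return np.array(s["tool_pos"]),R.from_quat([q[1],q[2],q[3],q[0]])
def plan(p1,R1,N,p0=None,R0=None,g=1):
    if p0 is None: p0,R0=cur()
    w=(R0.inv()*R1).as_rotvec(); Rc=R0; rows=[]
    for i in range(N):
        d=Rc.inv().apply((p1-p0)/N); rows.append(np.r_[w/N/np.radians(5),d/.04,g]); Rc=Rc*R.from_rotvec(w/N)
    for r in rows: print([float(round(x,2)) for x in r],end=',\n')
E
python3 - <<'E'
from h import *
phi=PSI+np.pi
p,Rr=cur(); w=(Rr.inv()*R.from_matrix(toolR(phi))).as_rotvec(); print(p,np.degrees(w))
print(kn(phi,.10),kn(phi,-.0237))
plan(kn(phi,.10),R.from_matrix(toolR(phi)),7)
E
```

```text
[ 0.42201063 -0.03332183  0.25544971] [-29.85174104   3.36375028 -12.53219586]
[ 0.44461385 -0.0167566   0.1866    ] [ 0.50609033 -0.00996953  0.0794758 ]
[-0.85, 0.1, -0.36, 0.07, 0.07, 0.25, 1.0],
[-0.85, 0.1, -0.36, 0.06, 0.06, 0.25, 1.0],
[-0.85, 0.1, -0.36, 0.06, 0.04, 0.26, 1.0],
[-0.85, 0.1, -0.36, 0.06, 0.02, 0.26, 1.0],
[-0.85, 0.1, -0.36, 0.05, 0.01, 0.26, 1.0],
[-0.85, 0.1, -0.36, 0.05, -0.01, 0.26, 1.0],
[-0.85, 0.1, -0.36, 0.05, -0.03, 0.26, 1.0],
```

Request:
{"op": "carry_out", "data": {"moves": [[[-0.85,0.1,-0.36,0.07,0.07,0.25,1],[-0.85,0.1,-0.36,0.06,0.06,0.25,1],[-0.85,0.1,-0.36,0.06,0.04,0.26,1],[-0.85,0.1,-0.36,0.06,0.02,0.26,1],[-0.85,0.1,-0.36,0.05,0.01,0.26,1],[-0.85,0.1,-0.36,0.05,-0.01,0.26,1],[-0.85,0.1,-0.36,0.05,-0.03,0.26,1],[0,0,0,0,0,0,1]]]}}

```text
time: 5.07
tool_pos: [0.442, -0.0164, 0.1808]
tool_rot: [0.169, 0.647, 0.719, 0.192]
contact_force: [0.1, -0.3, -1.0]
gripper_width: 0.997
```

```bash
python3 - <<'E'
from h import *
phi=PSI+np.pi
p,Rr=cur(); w=(Rr.inv()*R.from_matrix(toolR(phi))).as_rotvec(); print(p,np.degrees(w),Rr.inv().apply(kn(phi,.1)-p),Rr.inv().apply(kn(phi,-.0237)-p), state()["joint_pos"])
a=grab_frame("top");b=grab_frame("scene")
crop(a,"top2",275,95,475,240,4);crop(b,"sc2",215,100,345,250,4)
E
```

```text
[ 0.44197923 -0.01644223  0.18083487] [-0.39196606 -0.15709119 -0.28018103] [-0.00056639  0.00509797 -0.0037372 ] [-0.00090346  0.00594658  0.11995671] [-0.35027811 -0.81660545  2.40450745  0.25204347  1.0970302  -2.09006562]
```

View pics/sc2.png

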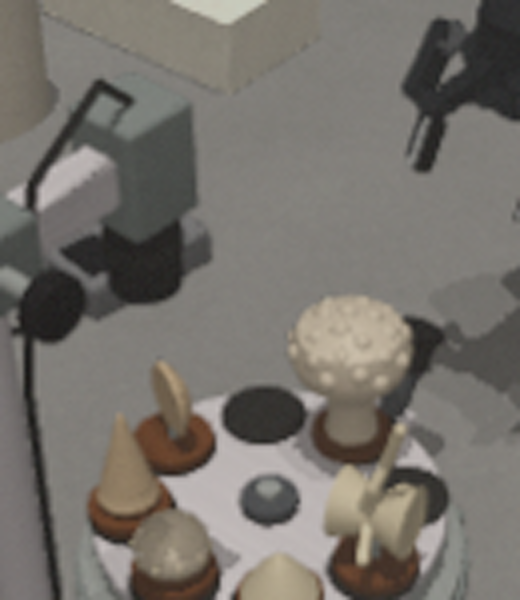

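View pics/top2.png

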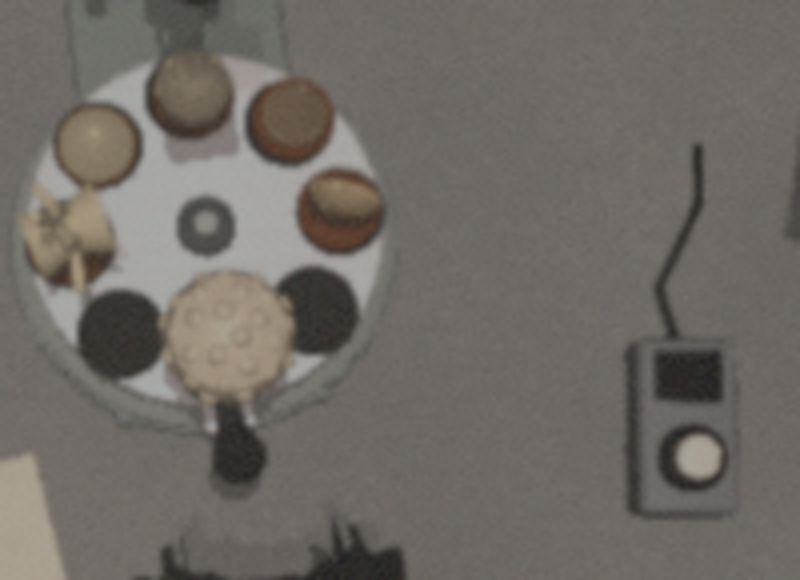

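```bash
cat >> h.py <<'E'
def sim(rows,p,Rr,post):
    p=p.copy()
    for r in rows:
        dR=R.from_rotvec(np.radians(5)*np.array(r[:3]));d=.04*np.array(r[3:6])
        if post: Rr=Rr*dR; p=p+Rr.apply(d)
        else: p=p+Rr.apply(d); Rr=Rr*dR
    return p,Rr
E
python3 - <<'E'
from h import *
rows=[[-0.85,0.1,-0.36,a,b,c] for a,b,c in [(.07,.07,.25),(.06,.06,.25),(.06,.04,.26),(.06,.02,.26),(.05,.01,.26),(.05,-.01,.26),(.05,-.03,.26)]]
p=np.array([0.42201063,-0.03332183,0.25544971]);q=np.array([0.0, 0.746, 0.666, 0.0]);Rr=R.from_quat([q[1],q[2],q[3],q[0]])
for post in(0,1):print(sim(rows,p,Rr,post)[0])
print(cur()[0],state()["time"])
E
```

```text
[ 0.44475679 -0.0169075   0.18626102]
[ 0.44932844 -0.0161007   0.18813654]
[ 0.44436652 -0.0171863   0.18588101] 5.1667
```

```bash
python3 - <<'E'
from h import *
phi=PSI+np.pi
p,Rr=cur(); w=(Rr.inv()*R.from_matrix(toolR(phi))).as_rotvec(); print(p,w/np.radians(5),Rr.inv().apply(kn(phi,-.0237)-p)/.04)
E
```

```text
[ 0.44436652 -0.0171863   0.18588101] [-0.03823126 -0.00289475 -0.05502653] [0.00931938 0.0256011  3.08046175]
```

Request:
{"op": "carry_out", "data": {"moves": [[[-0.04,0,-0.05,0.01,0.02,0.4,1],[0,0,0,0,0,0.6,1],[0,0,0,0,0,0.6,1],[0,0,0,0,0,0.5,1],[0,0,0,0,0,0.4,1],[0,0,0,0,0,0.3,1],[0,0,0,0,0,0.28,1],[0,0,0,0,0,0,1]]]}}

```text
time: 5.83
tool_pos: [0.5078, -0.0095, 0.0793]
tool_rot: [0.172, 0.644, 0.72, 0.193]
contact_force: [-0.4, 0.6, 0.1]
gripper_width: 1.001
```

```bash
python3 - <<'E'
from h import *
a=grab_frame("top");b=grab_frame("scene")
phi=PSI+np.pi
p,Rr=cur(); print(p,Rr.inv().apply(kn(phi,-.0237)-p),state()["contact_force"])
crop(a,"top3",295,130,385,230,6);crop(b,"sc3",265,130,365,230,6)
x=cv2.hconcat([cv2.imread("pics/top3.png"),cv2.imread("pics/sc3.png")]);cv2.imwrite("pics/g3.png",cv2.convertScaleAbs(cv2.resize(x,(800,420)),alpha=2))
E
```

```text
[ 0.507962   -0.00973165  0.08100712] [-2.80061910e-05 -2.40000253e-03  3.79301162e-04] [-0.29168785 -0.07255904  0.07703938]
```

View pics/g3.png

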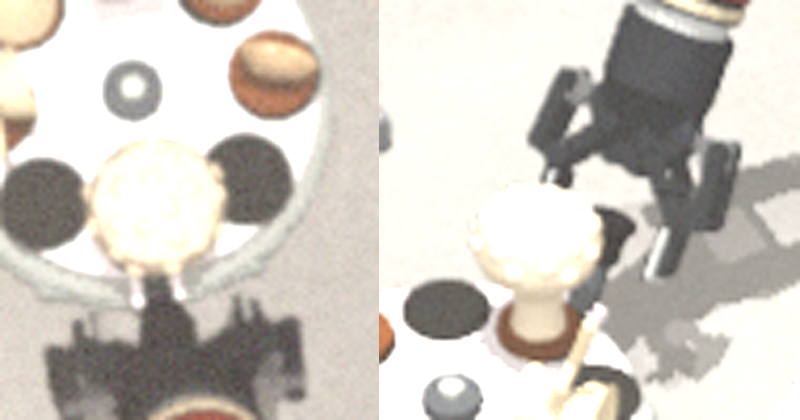

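```bash
python3 - <<'E'
from h import *
P=np.load("top_cloud.npy")
a=grab_frame("top")
phi=PSI+np.pi;o=np.array([np.cos(phi),np.sin(phi)]);t=np.array([np.sin(phi),-np.cos(phi)])
for v in range(192,214):
    print(v,[("%d/%d/%d"%tuple(1000*np.r_[(P[v,u,:2]-AX)@o,(P[v,u,:2]-AX)@t,P[v,u,2]])) for u in range(324,344,2)], [int(a["frame"][v,u].max()) for u in range(324,344,2)])
E
```

```text
192 ['114/22/144', '115/18/151', '116/13/153', '117/8/156', '117/4/155', '118/0/152', '118/-5/153', '119/-10/153', '118/-15/142', '110/-27/57'] [106, 120, 123, 133, 130, 140, 143, 116, 100, 100]
193 ['116/22/141', '117/18/147', '118/13/150', '119/8/149', '119/4/150', '120/0/147', '120/-5/149', '120/-10/143', '120/-15/139', '113/-27/52'] [94, 136, 119, 111, 109, 134, 149, 110, 98, 99]
194 ['110/20/60', '119/18/143', '120/13/143', '121/8/146', '121/4/148', '122/0/148', '123/-5/151', '114/-16/54', '112/-23/29', '113/-29/29'] [101, 141, 126, 99, 96, 123, 136, 102, 94, 94]
195 ['113/20/60', '122/18/143', '122/13/144', '122/8/139', '123/4/141', '116/-5/60', '116/-10/55', '115/-17/30', '115/-23/30', '116/-28/28'] [111, 130, 118, 78, 82, 92, 121, 97, 93, 101]
196 ['113/19/31', '116/15/56', '116/10/55', '118/5/63', '119/0/66', '119/-5/62', '119/-10/59', '120/-15/58', '117/-23/25', '118/-28/26'] [97, 122, 98, 57, 58, 73, 122, 103, 94, 101]
197 ['115/20/28', '118/15/55', '119/10/59', '121/5/68', '122/1/74', '122/-4/68', '122/-10/57', '122/-15/55', '120/-23/22', '121/-28/25'] [90, 122, 99, 56, 5
[... 2235 characters left out ...]
9/17/-3', '156/17/114', '157/12/114', '158/7/114', '158/2/115', '159/-2/114', '159/-7/111', '160/-12/112', '154/-25/0'] [97, 98, 64, 45, 49, 51, 46, 45, 48, 86]
211 ['151/23/-4', '152/18/0', '159/17/111', '159/12/112', '160/7/112', '161/2/112', '161/-2/112', '162/-7/113', '162/-12/110', '157/-25/3'] [70, 87, 64, 48, 44, 44, 43, 44, 53, 62]
212 ['154/24/2', '154/18/0', '155/13/2', '162/12/112', '162/7/110', '163/2/111', '164/-2/112', '164/-7/111', '165/-12/107', '159/-25/-2'] [51, 62, 53, 43, 45, 44, 47, 48, 48, 54]
213 ['156/24/0', '157/18/-1', '158/13/-2', '164/12/106', '165/7/111', '165/2/109', '166/-1/110', '166/-7/107', '162/-19/-1', '162/-25/-5'] [51, 51, 50, 43, 46, 48, 47, 49, 52, 43]
```

Request:
{"op": "carry_out", "data": {"moves": [[[0,0,0,0.02,-0.06,0,1],[0,0,0,0,0,0,-1],[0,0,0,0,0,0,-1],[0,0,0,0,0,0,-1],[0,0,0,0,0,0,-1],[0,0,0,0,0,0,-1],[0,0,0,0,0,0,-1],[0,0,0,0,0,0,-1]]]}}

```text
time: 6.65
tool_pos: [0.5047, -0.0093, 0.0793]
tool_rot: [0.173, 0.644, 0.72, 0.193]
contact_force: [-7.5, -1.1, 6.8]
gripper_width: 0.38
```

```bash
python3 - <<'E'
from h import *
a=grab_frame("top");b=grab_frame("scene")
phi=PSI+np.pi
p,Rr=cur(); print(p,Rr.inv().apply(kn(phi,-.0237)-p),state())
crop(a,"top4",295,130,385,230,6);crop(b,"sc4",265,130,365,230,6)
x=cv2.hconcat([cv2.imread("pics/top4.png"),cv2.imread("pics/sc4.png")]);cv2.imwrite("pics/g4.png",cv2.convertScaleAbs(cv2.resize(x,(800,420)),alpha=2))
E
```

```text
[ 0.50462724 -0.00925705  0.0792453 ] [-0.00087094  0.00130509  0.00048948] {'time': 6.75, 'joint_pos': array([-0.27175773, -0.4321827 ,  2.36232903,  0.28185081,  0.73859336,
       -2.11754571]), 'joint_vel': array([-0.00158674,  0.00045732, -0.00072532,  0.00143107,  0.0012598 ,
        0.00114607]), 'joint_efforts': array([ 4.08489006e-01, -1.42153537e+01, -3.41337776e+01,  7.97877051e-01,
       -1.99948333e+00, -1.22606236e-02]), 'tool_pos': array([ 0.50462724, -0.00925705,  0.0792453 ]), 'tool_rot': array([0.1729881 , 0.64375602, 0.71991699, 0.19332054]), 'contact_force': array([-6.46700331, -0.80378146,  6.48643758]), 'ft_torque': array([-0.0532098 ,  0.65912769,  0.00517619]), 'gripper_width': 0.3840381145632496}
```

View pics/g4.png

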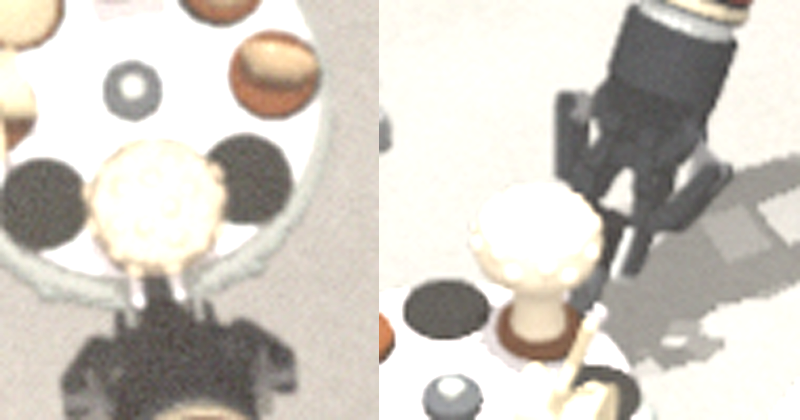

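Request:
{"op": "carry_out", "data": {"moves": [[[0,0,0,0,0,-0.1,-1],[0,0,0,0,0,-0.1,-1],[0,0,0,0,0,-0.1,-1],[0,0,0,0,0,-0.06,-1],[0,0,0,0,0,0,-1],[0,0,0,0,0,0,-1]]]}}

```text
time: 7.25
tool_pos: [0.4978, -0.01, 0.0911]
tool_rot: [0.174, 0.644, 0.719, 0.194]
contact_force: [11.6, 1.7, -9.0]
gripper_width: 0.379
```

```bash
python3 - <<'E'
from h import *
a=grab_frame("top");b=grab_frame("scene")
phi=PSI+np.pi
p,Rr=cur(); s=state();print(p,Rr.inv().apply(kn(phi,-.0237)-p),s["contact_force"],Rr.inv().apply(s["contact_force"]),s["gripper_width"])
crop(a,"top5",295,130,385,230,6);crop(b,"sc5",265,130,365,230,6)
x=cv2.hconcat([cv2.imread("pics/top5.png"),cv2.imread("pics/sc5.png")]);cv2.imwrite("pics/g5.png",cv2.convertScaleAbs(cv2.resize(x,(800,420)),alpha=2))
E
```

```text
[ 0.49784212 -0.00992174  0.09100156] [-0.00095645  0.00128287  0.01408253] [11.92421438  1.30412183 -8.10676114] [-0.01692853  6.28903939 13.04050978] 0.3771233692369558
```

View pics/g5.png

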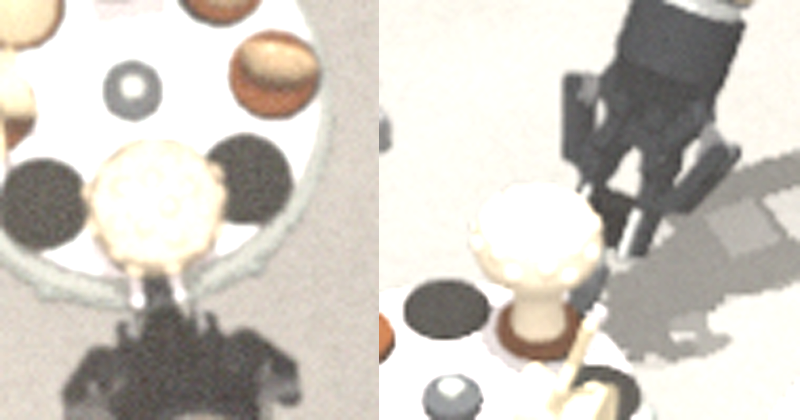

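Request:
{"op": "carry_out", "data": {"moves": [[[0,-0.125,0.217,0.08,0.001,0,-1],[0,-0.25,0.433,0.161,0.003,0.002,-1],[0,-0.375,0.65,0.241,0.007,0.004,-1],[0,-0.375,0.65,0.241,0.007,0.004,-1],[0,-0.375,0.65,0.241,0.007,0.004,-1],[0,-0.25,0.433,0.161,0.003,0.002,-1],[0,-0.125,0.217,0.08,0.001,0,-1],[0,0,0,0,0,0,-1]]]}}

```text
time: 8.02
tool_pos: [0.5004, 0.0388, 0.0909]
tool_rot: [0.203, 0.752, 0.605, 0.163]
contact_force: [11.7, -3.7, -9.3]
gripper_width: 0.377
```

```bash
python3 - <<'E'
from h import *
a=grab_frame("top");b=grab_frame("scene")
p,Rr=cur(); s=state()
d=p[:2]-AX; print(p,"r",np.linalg.norm(d),"ang",np.degrees(np.arctan2(d[1],d[0]))%360, Rr.inv().apply(s["contact_force"]),s["gripper_width"])
x=Rr.as_matrix(); print("toolyaw",np.degrees(np.arctan2(x[1,0],x[0,0])),"tilt",np.degrees(np.arccos(-x[2,2])))
crop(a,"top6",280,90,400,230,4);crop(b,"sc6",215,110,365,270,4)
A=cv2.imread("pics/top6.png");B=cv2.resize(cv2.imread("pics/sc6.png"),None,fx=560/640,fy=560/640)
x=cv2.hconcat([A,B]);cv2.imwrite("pics/g6.png",cv2.convertScaleAbs(cv2.resize(x,(800,int(560*800/x.shape[1]))),alpha=1.8))
E
```

```text
[0.50031153 0.03816205 0.09082943] r 0.14778836666425188 ang 167.15238328282894 [ 0.77617989  4.97076942 13.43453746] 0.38032583336234077
toolyaw 77.65263393401067 tilt 30.15650335727302
```

View pics/g6.png

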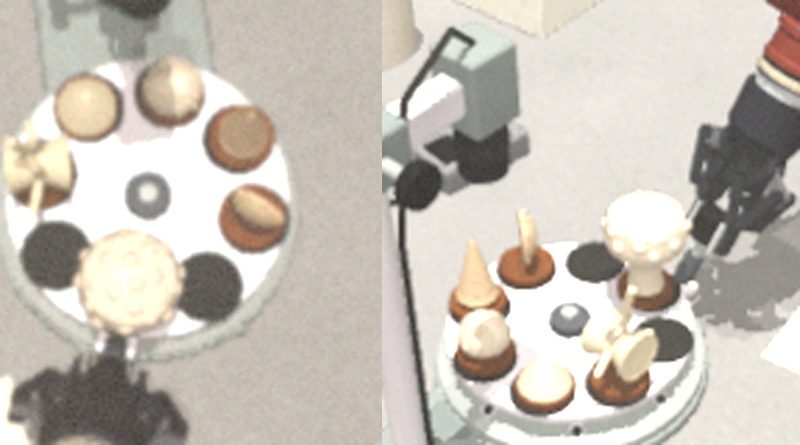

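Request:
{"op": "carry_out", "data": {"moves": [[[0,-0.125,0.217,0.08,0.001,0,-1],[0,-0.25,0.433,0.161,0.003,0.002,-1],[0,-0.375,0.65,0.241,0.007,0.004,-1],[0,-0.375,0.65,0.241,0.007,0.004,-1],[0,-0.375,0.65,0.241,0.007,0.004,-1],[0,-0.375,0.65,0.241,0.007,0.004,-1],[0,-0.375,0.65,0.241,0.007,0.004,-1],[0,-0.375,0.65,0.241,0.007,0.004,-1]]]}}

```text
time: 8.78
tool_pos: [0.5288, 0.0979, 0.0902]
tool_rot: [0.234, 0.871, 0.417, 0.112]
contact_force: [8.6, -5.6, -7.9]
gripper_width: 0.377
```

Request:
{"op": "carry_out", "data": {"moves": [[[0,-0.375,0.65,0.241,0.007,0.004,-1],[0,-0.375,0.65,0.241,0.007,0.004,-1],[0,-0.375,0.65,0.241,0.007,0.004,-1],[0,-0.375,0.65,0.241,0.007,0.004,-1],[0,-0.375,0.65,0.241,0.007,0.004,-1],[0,-0.375,0.65,0.241,0.007,0.004,-1],[0,-0.375,0.65,0.241,0.007,0.004,-1],[0,-0.375,0.65,0.241,0.007,0.004,-1]]]}}

```text
time: 9.45
tool_pos: [0.5894, 0.1425, 0.0885]
tool_rot: [0.255, 0.949, 0.178, 0.046]
contact_force: [4.5, -6.9, -8.9]
gripper_width: 0.376
```

Request:
{"op": "carry_out", "data": {"moves": [[[0,-0.375,0.65,0.241,0.007,0.004,-1],[0,-0.375,0.65,0.241,0.007,0.004,-1],[0,-0.375,0.65,0.241,0.007,0.004,-1],[0,-0.25,0.433,0.161,0.003,0.002,-1],[0,-0.125,0.217,0.08,0.001,0,-1],[0,0,0,0,0,0,-1],[0,0,0,0,0,0,-1]]]}}

```text
time: 10.03
tool_pos: [0.6263, 0.1523, 0.0887]
tool_rot: [0.258, 0.965, 0.054, 0.013]
contact_force: [3.4, -1.0, -13.5]
gripper_width: 0.382
```

```bash
cat > look.py <<'E'
from h import *
import sys
n=sys.argv[1]
a=grab_frame("top");b=grab_frame("scene")
p,Rr=cur(); s=state()
d=p[:2]-AX; print(p,"r",np.linalg.norm(d),"ang",np.degrees(np.arctan2(d[1],d[0]))%360, Rr.inv().apply(s["contact_force"]),s["gripper_width"],s["time"])
x=Rr.as_matrix(); print("toolyaw",np.degrees(np.arctan2(x[1,0],x[0,0])),"tilt",np.degrees(np.arccos(-x[2,2])),s["joint_pos"])
def ring(c,r):
    t=np.linspace(0,2*np.pi,40); return np.c_[c[0]+r*np.cos(t),c[1]+r*np.sin(t),np.full(40,.06)]
ims=[]
for f,(u0,v0,u1,v1) in((a,(265,90,385,230)),(b,(215,110,365,285))):
    im=cv2.resize(f["frame"][v0:v1,u0:u1,::-1],None,fx=4,fy=4,interpolation=cv2.INTER_CUBIC);im=cv2.convertScaleAbs(im,alpha=1.7)
    if len(sys.argv)>2:
        for i in range(8):
            q=PSI+i*np.pi/4
            cv2.polylines(im,[((proj(f,ring(AX+.09*np.r_[np.cos(q),np.sin(q)],.03))-[u0,v0]+.5)*4).astype(np.int32)],True,(0,0,255) if i==0 else (255,200,0),1)
    ims.append(cv2.resize(im,(int(im.shape[1]*560/im.shape[0]),560)))
x=cv2.hconcat(ims);cv2.imwrite(f"pics/{n}.png",cv2.resize(x,(800,int(560*800/x.shape[1]))))
E
python3 look.py g7 1
```

```text
[0.62623806 0.15272505 0.08951108] r 0.14853956172800056 ang 97.0231336284461 [ 1.60295134 -6.15250966 12.77346667] 0.3807831923489357 10.1333
toolyaw 6.363873491257496 tilt 29.91940985016004 [ 0.33503128  0.3311647   1.60906388 -0.52024274  1.3603882   0.37604813]
```

View pics/g7.png

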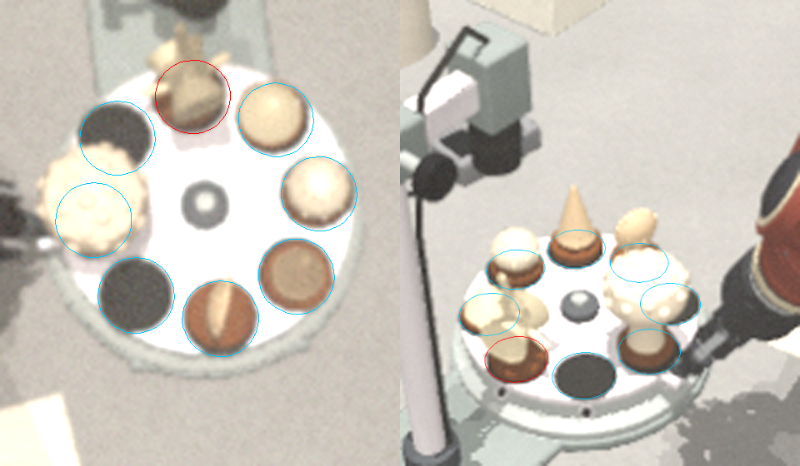

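```bash
python3 - <<'E'
from h import *
import glob
a=grab_frame("top")
def pads(rgb):
    d=((rgb.max(2)<60)*255).astype(np.uint8);n,l,st,c=cv2.connectedComponentsWithStats(d)
    for i in range(1,n):
        if 150<st[i,4]<600 and 270<c[i,0]<380 and 140<c[i,1]<200:
            w=plane(a,*c[i],.06)[:2]-AX;print(c[i],st[i],w,np.linalg.norm(w),np.degrees(np.arctan2(w[1],w[0])))
pads(cv2.imread("pics/top0.png")[:,:,::-1]);print();pads(a["frame"])
E
```

```text
[354.64285714 172.13888889] [345 163  19  20 252] [-0.05525855 -0.07338513] 0.09186340039343528 -126.9795210082491
[304.52272727 178.38961039] [295 169  20  20 308] [-0.07073169  0.05849884] 0.09178826802814102 140.40745226871942

[304.16315789 178.06315789] [296 169  19  20 190] [-0.0698599   0.05943538] 0.09172224499140991 139.6095397440292
```

```bash
python3 - <<'E'
from h import *
a=grab_frame("top")
o=cv2.imread("pics/top0.png")[:,:,::-1]; fr=[a["frame"]]+[grab_frame("top")["frame"] for _ in range(3)]
n=np.mean(fr,0)
for T in(65,75,85,95):
  for nm,im in(("old",o.astype(float)),("new",n)):
    g=cv2.GaussianBlur(im.max(2),(0,0),1)[160:198,286:323]
    d=((g<T)*255).astype(np.uint8);k,l,st,c=cv2.connectedComponentsWithStats(d);i=l[178-160,304-286]
    ct=max(cv2.findContours((l==i).astype(np.uint8),0,2)[0],key=len);e=cv2.fitEllipse(ct)
    cc=c[i]+[286,160];w=plane(a,*cc,.06)[:2]-AX; print(T,nm,cc,st[i,4],np.degrees(np.arctan2(w[1],w[0])),np.array(e[0])+[286,160],e[1])
E
```

```text
65 old [304.49140893 178.3814433 ] 291 140.35916809808052 [304.40500259 178.38949966] (18.15186309814453, 19.126298904418945)
65 new [304.95588235 178.20220588] 272 140.76654626924156 [304.65026855 178.24334717] (18.02219581604004, 18.169963836669922)
75 old [304.46625767 178.51226994] 326 140.4634399638115 [304.49237442 178.4577961 ] (19.18395233154297, 20.186742782592773)
75 new [304.83870968 178.20645161] 310 140.61989956791209 [304.88332748 178.25267601] (18.770057678222656, 19.686416625976562)
85 old [304.43502825 178.48305085] 354 140.39355622978698 [304.35403442 178.48572922] (20.199600219726562, 20.953346252441406)
85 new [304.95       178.34705882] 340 140.9101811935957 [304.62364578 178.48023415] (20.06995964050293, 20.603012084960938)
95 old [304.41623037 178.53664921] 382 140.42543451872865 [304.34092903 178.43637276] (20.6832218170166, 22.25963592529297)
95 new [304.69836957 178.20923913] 368 140.44270011485722 [304.65971565 178.27079201] (20.356351852416992, 21.474946975708008)
```

Request:
{"op": "carry_out", "data": {"moves": [[[0,0,0,0.02,0,0,-1],[0,0,0,0,0,0.1,-1],[0,0,0,0,0,0.1,-1],[0,0,0,0,0,0.1,-1],[0,0,0,0,0,0.06,-1],[0,0,0,0,0,0,-1],[0,0,0,0,0,0,-1]]]}}

```text
time: 10.97
tool_pos: [0.6296, 0.1473, 0.0795]
tool_rot: [0.257, 0.965, 0.053, 0.016]
contact_force: [-1.1, 7.8, -12.5]
gripper_width: 0.383
```

```bash
python3 look.py g8 1
```

```text
[0.62959834 0.14726353 0.07953459] r 0.14273308639751003 ang 95.95236935876247 [ -0.24168343 -12.74325875   6.65160643] 0.37944244630504725 11.0667
toolyaw 6.317518387975156 tilt 29.815351180031293 [ 0.32539882  0.34228129  1.61328685 -0.52331585  1.33877635  0.3787244 ]
```

Request:
{"op": "carry_out", "data": {"moves": [[[0,0,0,0,-0.06,0,-1],[0,0,0,0,0,0,-1],[0,0,0,0,0,0,0.3],[0,0,0,0,0,0,1],[0,0,0,0,0,0,1],[0,0,0,0,0,0,1],[0,0,0,0,0,0,1],[0,0,0,0,0,0,1]]]}}

```text
time: 11.73
tool_pos: [0.6297, 0.1477, 0.0786]
tool_rot: [0.258, 0.965, 0.053, 0.016]
contact_force: [1.1, 0.3, 0.4]
gripper_width: 1.001
```

```bash
python3 look.py g9 1
```

```text
[0.62932962 0.14766625 0.07809687] r 0.14316167195318555 ang 96.04262040702525 [ 0.0832813  -0.26074844 -0.54551002] 1.0008863180152365 11.8333
toolyaw 6.319318325750325 tilt 29.98684948260485 [ 0.3270669   0.34539929  1.61282799 -0.52582958  1.33921183  0.38148113]
```

View pics/g9.png

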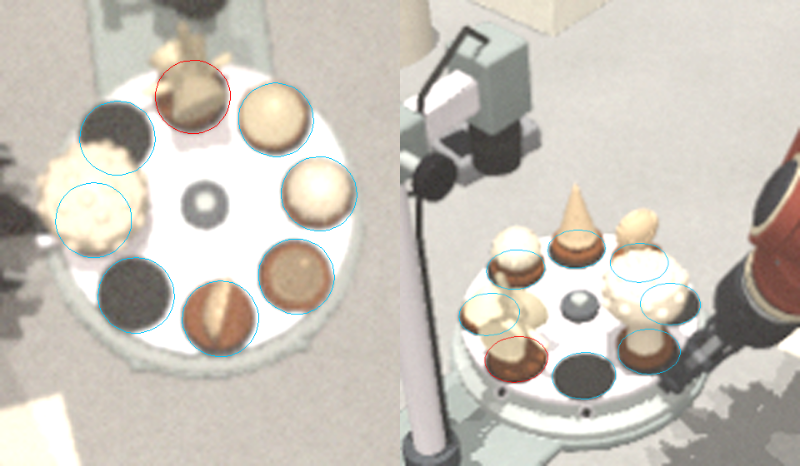

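Request:
{"op": "carry_out", "data": {"moves": [[[0,0,0,0,0,-0.4,1],[0,0,0,0,0,-0.7,1],[0,0,0,0,0,-0.9,1],[0,0,0,0,0,-0.9,1],[0,0,0,0,0,-0.9,1],[0,0,0,0,0,-0.7,1],[0,0,0,0,0,-0.3,1],[0,0,0,0,0,0,1]]]}}

```text
time: 12.5
tool_pos: [0.6195, 0.2448, 0.248]
tool_rot: [0.257, 0.965, 0.053, 0.018]
contact_force: [0.0, 0.3, -0.9]
gripper_width: 1.004
```

```bash
cat > knob.py <<'E'
from h import *
a=grab_frame("top");b=grab_frame("scene")
phi=PSI+np.pi/2
o=np.array([np.cos(phi),np.sin(phi),0]);zk=o*.5+np.array([0,0,.866]);zk/=np.linalg.norm(zk)
t=np.linspace(0,2*np.pi,40);u=np.array([-o[1],o[0],0]);w=np.cross(zk,u)
ims=[]
for f,(u0,v0,u1,v1) in((a,(255,100,355,200)),(b,(265,150,365,250))):
    im=cv2.resize(f["frame"][v0:v1,u0:u1,::-1],None,fx=4,fy=4,interpolation=cv2.INTER_CUBIC);im=cv2.convertScaleAbs(im,alpha=1.9)
    for s,c in((.017,(0,255,255)),(.027,(0,0,255))):
        P=kn(phi,s)+.0175*(np.outer(np.cos(t),u)+np.outer(np.sin(t),w))
        cv2.polylines(im,[((proj(f,P)-[u0,v0]+.5)*4).astype(np.int32)],True,c,1)
    ims.append(im)
cv2.imwrite("pics/knob1.png",cv2.hconcat(ims))
q=proj(a,[kn(phi,.017)])[0];print(q,kn(phi,.017),[depthpt(a,q[0]+i,q[1]+j)[2].round(4) for i in(-2,0,2) for j in(-2,0,2)]); print(*cur(),state()["time"])
E
python3 knob.py
```

```text
[263.97542911 154.65963956] [0.62689738 0.16383677 0.114722  ] [np.float64(0.1112), np.float64(0.1148), np.float64(0.116), np.float64(0.1107), np.float64(0.112), np.float64(0.1144), np.float64(0.1159), np.float64(0.1175), np.float64(0.1168)]
[0.61795922 0.24261872 0.24275672] Rotation.from_matrix(array([[ 9.93918491e-01,  9.51486836e-02,  5.54324843e-02],
                            [ 1.10117468e-01, -8.60713602e-01, -4.97037461e-01],
                            [ 4.19033119e-04,  5.00118808e-01, -8.65956697e-01]])) 12.6
```

View pics/knob1.png

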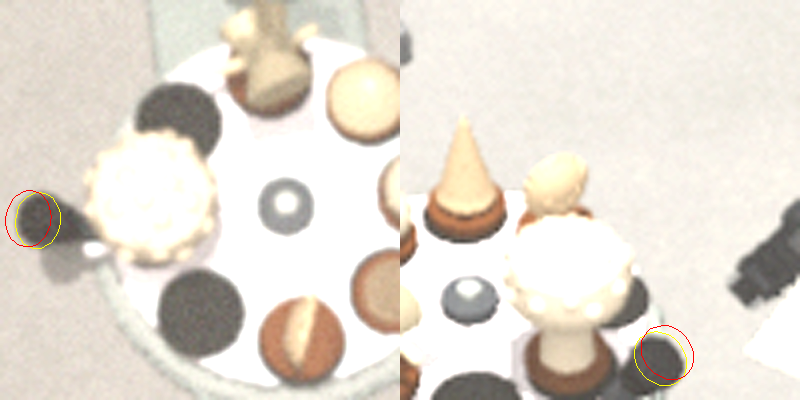

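```bash
python3 - <<'E'
from h import *
yaw=np.radians(6.3); x=np.array([np.cos(yaw),np.sin(yaw),0]);z=np.array([0,0,-1.]);Rt=R.from_matrix(np.stack([x,np.cross(z,x),z],1))
plan(np.array([.46,.12,.29]),Rt,8,g=-1)
print(Rt.inv().apply(np.array([.489,-.32,.12])-np.array([.46,.12,.29]))/.04)
E
```

```text
[0.75, -0.0, 0.0, -0.53, 0.36, 0.04, -1.0],
[0.75, -0.0, 0.0, -0.53, 0.36, 0.01, -1.0],
[0.75, -0.0, 0.0, -0.53, 0.36, -0.01, -1.0],
[0.75, -0.0, 0.0, -0.53, 0.36, -0.03, -1.0],
[0.75, -0.0, 0.0, -0.53, 0.35, -0.06, -1.0],
[0.75, -0.0, 0.0, -0.53, 0.35, -0.08, -1.0],
[0.75, -0.0, 0.0, -0.53, 0.34, -0.1, -1.0],
[0.75, -0.0, 0.0, -0.53, 0.34, -0.13, -1.0],
[-0.48645573 11.01312789  4.25      ]
```

Request:
{"op": "carry_out", "data": {"moves": [[[0.75,0,0,-0.53,0.36,0.04,-1],[0.75,0,0,-0.53,0.36,0.01,-1],[0.75,0,0,-0.53,0.36,-0.01,-1],[0.75,0,0,-0.53,0.36,-0.03,-1],[0.75,0,0,-0.53,0.35,-0.06,-1],[0.75,0,0,-0.53,0.35,-0.08,-1],[0.75,0,0,-0.53,0.34,-0.1,-1],[0.75,0,0,-0.53,0.34,-0.13,-1]]]}}

```text
time: 13.27
tool_pos: [0.4591, 0.1187, 0.2878]
tool_rot: [-0.002, 0.999, 0.055, -0.001]
contact_force: [0.7, -0.8, 0.2]
gripper_width: -0.0
```

Request:
{"op": "carry_out", "data": {"moves": [[[0,0,0,-0.05,0.5,0,-1],[0,0,0,-0.05,0.9,0,-1],[0,0,0,-0.05,0.9,0,-1],[0,0,0,-0.05,0.9,0,-1],[0,0,0,-0.05,0.9,0,-1],[0,0,0,-0.05,0.9,0,-1],[0,0,0,-0.05,0.9,0,-1],[0,0,0,-0.05,0.9,0,-1]]]}}

```text
time: 13.93
tool_pos: [0.4734, -0.1542, 0.2872]
tool_rot: [-0.001, 0.999, 0.054, -0.001]
contact_force: [0.4, -0.1, -0.0]
gripper_width: -0.005
```

Request:
{"op": "carry_out", "data": {"moves": [[[0,0,0,-0.05,0.9,0.2,-1],[0,0,0,-0.05,0.9,0.3,-1],[0,0,0,0,0.9,0.3,-1],[0,0,0,0,0.9,0.3,-1],[0,0,0,0,0.5,0.5,-1],[0,0,0,0,0.1,0.5,-1],[0,0,0,0,0,0.3,-1],[0,0,0,0,0,0,-1]]]}}

```text
time: 14.6
tool_pos: [0.4866, -0.3179, 0.1878]
tool_rot: [-0.004, 0.999, 0.054, -0.003]
contact_force: [-0.5, -0.3, -0.7]
gripper_width: -0.0
```

```bash
python3 - <<'E'
from h import *
a=grab_frame("top");p,Rr=cur();print(p,Rr.apply([0,0,1]),Rr.inv().apply(np.array([.489,-.32,.052])-p)/.04,state()["gripper_width"],state()["time"])
b=grab_frame("scene")
ims=[]
for f,(u0,v0,u1,v1) in((a,(270,90,470,240)),(b,(200,90,350,280))):
    im=cv2.convertScaleAbs(f["frame"][v0:v1,u0:u1,::-1],alpha=1.8)
    ims.append(cv2.resize(im,(int(im.shape[1]*400/im.shape[0]),400)))
x=cv2.hconcat(ims);cv2.imwrite("pics/b1.png",cv2.resize(x,(800,int(400*800/x.shape[1]))))
E
```

```text
[ 0.48782092 -0.31810856  0.19063194] [-0.00369024  0.00544471 -0.99997837] [0.03478426 0.07037754 3.46535742] 0.0012796099490129183 14.65
```

View pics/b1.png

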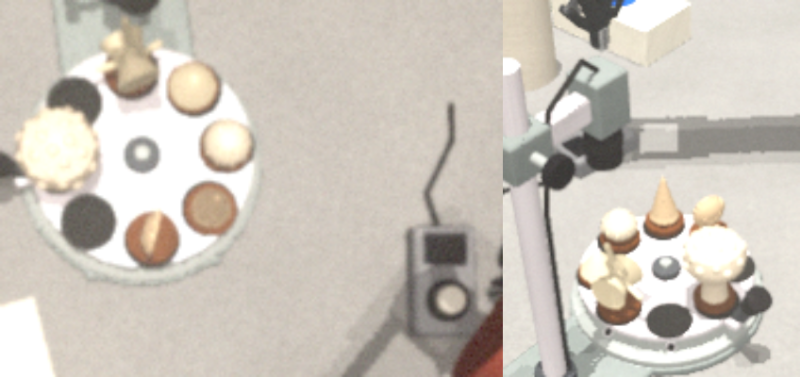

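Request:
{"op": "carry_out", "data": {"moves": [[[0,0,0,0.03,0.07,0.4,-1],[0,0,0,0,0,0.7,-1],[0,0,0,0,0,0.7,-1],[0,0,0,0,0,0.6,-1],[0,0,0,0,0,0.4,-1],[0,0,0,0,0,0.3,-1],[0,0,0,0,0,0.1,-1],[0,0,0,0,0,0,-1]]]}}

```text
time: 15.37
tool_pos: [0.4918, -0.3216, 0.0668]
tool_rot: [-0.0, 0.998, 0.055, 0.001]
contact_force: [0.4, 0.3, -0.0]
gripper_width: 0.003
```

Request:
{"op": "carry_out", "data": {"moves": [[[0,0,0,0,0,0.1,-1],[0,0,0,0,0,0.1,-1],[0,0,0,0,0,0.1,-1],[0,0,0,0,0,0,-1],[0,0,0,0,0,0,-1]]]}}

```text
time: 15.78
tool_pos: [0.4921, -0.3223, 0.0553]
tool_rot: [0.0, 0.998, 0.055, 0.001]
contact_force: [-0.2, -0.0, 2.2]
gripper_width: -0.003
```

Request:
{"op": "carry_out", "data": {"moves": [[[0,0,0,0,0,0.06,-1],[0,0,0,0,0,0.06,-1],[0,0,0,0,0,0.06,-1],[0,0,0,0,0,0,-1],[0,0,0,0,0,0,-1]]]}}

```text
time: 16.2
tool_pos: [0.4923, -0.3225, 0.0499]
tool_rot: [-0.0, 0.998, 0.055, 0.001]
contact_force: [-4.3, 3.3, 13.7]
gripper_width: -0.001
```

Request:
{"op": "carry_out", "data": {"moves": [[[0,0,0,-0.03,0,0.03,-1],[0,0,0,0,0,0,-1],[0,0,0,0,0,0,-1]]]}}

```text
time: 16.45
tool_pos: [0.4923, -0.3226, 0.0498]
tool_rot: [0.0, 0.998, 0.055, 0.002]
contact_force: [-2.4, 5.7, 16.6]
gripper_width: -0.003
```

Request:
{"op": "carry_out", "data": {"moves": [[[0,0,0,0,0,-0.1,-1],[0,0,0,0,0,-0.1,-1],[0,0,0,0,0,0,-1],[0,0,0,0,0,0,-1]]]}}

```text
time: 16.78
tool_pos: [0.4907, -0.3224, 0.0544]
tool_rot: [0.0, 0.998, 0.055, 0.001]
contact_force: [1.8, -0.5, 2.1]
gripper_width: 0.0
```

Request:
{"op": "carry_out", "data": {"moves": [[[0,0,0,0,0,-0.3,-1],[0,0,0,0,0,-0.6,-1],[0,0,0,0,0,-0.8,-1],[0,0,0,0,-0.3,-0.8,-1],[0,0,0,0,0,-0.6,-1],[0,0,0,-0.8,0,0,-1],[0,0,0,-0.8,0,0,-1],[0,0,0,0,0,0,-1]]]}}

```text
time: 17.45
tool_pos: [0.4212, -0.317, 0.1775]
tool_rot: [-0.001, 0.999, 0.054, -0.001]
contact_force: [-0.0, 0.5, -0.6]
gripper_width: 0.001
```

```bash
sed -i 's/knob1/knob2/' knob.py; python3 knob.py; python3 look.py g10 1; python3 - <<'E'
from h import *
a=grab_frame("top");cv2.imwrite("pics/topend.png",a["frame"][:,:,::-1]);print([depthpt(a,449.7+i,209.4+j)[2].round(4) for i in(-2,0,2) for j in (-2,0,2)])
E
```

```text
[263.97542911 154.65963956] [0.62689738 0.16383677 0.114722  ] [np.float64(0.1121), np.float64(0.1114), np.float64(0.1129), np.float64(0.1155), np.float64(0.1171), np.float64(0.1143), np.float64(0.1176), np.float64(0.1154), np.float64(0.1213)]
[ 0.4240881  -0.31704188  0.17765784] Rotation.from_matrix(array([[ 9.94084375e-01,  1.08607394e-01,  8.29767195e-04],
                            [ 1.08605995e-01, -9.94083623e-01,  1.57745905e-03],
                            [ 9.96181696e-04, -1.47800970e-03, -9.99998412e-01]])) 17.55
[ 0.42534371 -0.3171921   0.17790302] r 0.3898548620457441 ang 235.81326328769006 [ 0.16454538 -0.00329444  0.16584846] 0.0026370119776363615 17.65
toolyaw 6.313113463596221 tilt 0.10970225120778032 [-0.78208247 -0.13585243  1.88617662  0.00193965  1.39111436 -0.89261444]
[np.float64(0.0559), np.float64(0.0535), np.float64(0.058), np.float64(0.0577), np.float64(0.0556), np.float64(0.0552), np.float64(0.0567), np.float64(1.1675), np.float64(0.0548)]
```

View pics/g10.png

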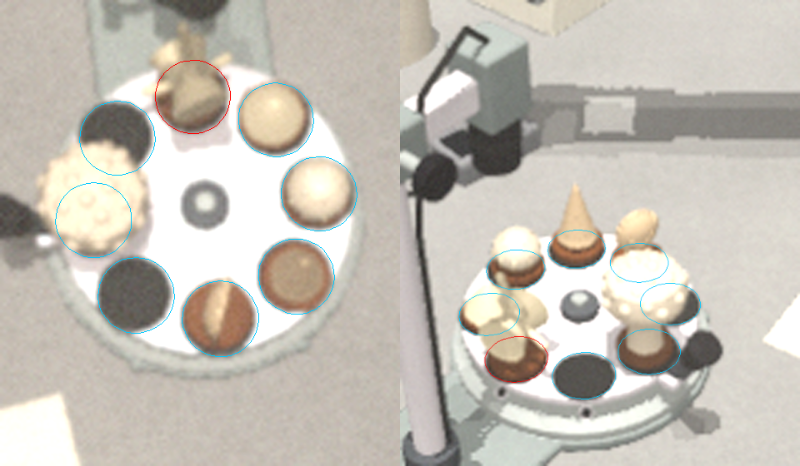

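View pics/topend.png

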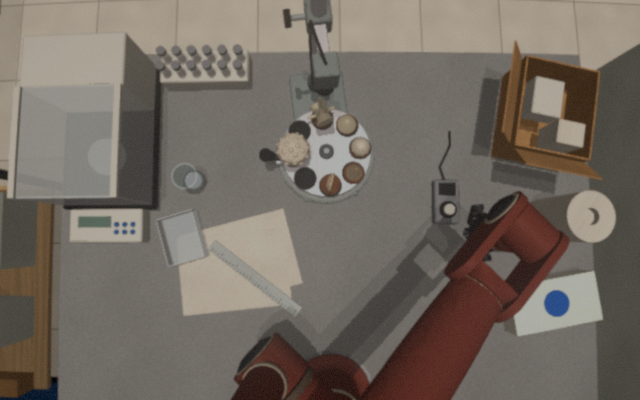

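All specimens are standing on their pads, the vertebra is under the camera, the knob is home, the button is back up at about 0.0556 m, and the tub, ruler and beaker haven't moved. I'm handing the job in.

```bash
python3 -c "
from plant import ticket
print(ticket.job_done())"
```

```text
the job is handed in; nothing more can be done
None
```

The job is done and handed in at about 17.7 s. I lifted the plunger about 14 mm by its knob and turned the carousel two places clockwise. I then lowered the plunger into its hole, let go, and pressed and released the camera button once.

**Carousel and specimens:** In the last top and scene pictures the vertebra is on the pad under the lens. All six specimens stand upright on their pads, and the pads line up with their expected positions to about 1–2 mm.

**Plunger:** The knob's height and outline match the home position. While I lowered it, the grip shifted until the total turn came to 90° within about 0.1°, which fits the pin centring in the hole.

**Button:** It reached a hard stop after about 6 mm of travel, with up to 17 N on the tool. Its top measured about 0.0556 m after release, the same as before the press.

**Untouched items:** The tub, ruler and beaker show no visible movement in the top view. The robot ended clear of everything.

**What disagreed or could not be checked:**
- **Arc drift:** The tool ended the turn about 3 mm short along the arc, though the pads looked less than 1 mm off. I nudged it 0.8 mm before lowering, and the hole took up the rest.
- **Button height:** It measured 3–4 mm above the stated 52 mm, both by depth and by touch.
- **Button position:** The camera housing hid the button from the scene view, so I located it from the top view only. The press landed about 4 mm off its centre.
- **Gripper opening:** It read about 32 mm on the knob, between the 27 mm grip and the 35 mm flange, so I can't say which part the pads held. It did not slip.

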